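# Load the top nested tray into the test fixture and clamp it snug

## Task

Lift only the top tray off the nested stack, leaving the two below it in the holder, and set it down flat on the blue mat and let go, because the fixture's end pockets leave no room for fingers at the tabs. Take it again across its width, lower it into the blue test fixture so that it sits flat with both orange tabs in the end pockets, and let go. Then turn the red knob clockwise (seen from above) until the clamp arm bears snugly on the side of the tray, stop before it is overtightened, let go, and leave the things lying about undisturbed.

Things in the scene. Friction and masses are not known exactly. Their poses are not given: they have to be found in the camera images.
- tray_top_center (a point): Top tray: grey, open, 65 to 110 g. Point at its middle, 20 mm above the underside; x along its length, z up; same either way round. Vertical rim band 120 (x) x 58 mm (y), 16 to 26 mm above the underside; the tub below tapers to 100 x 40 mm. At each end an orange tab 26 mm wide (y), 24 to 40 mm above the underside, from 62 to 82 mm out along x.
- tray_mid_center (a point): Next tray under the top one, of the same make, point likewise; it stays in the holder. Each tray's tabs rest on the tabs of the one below, 16 mm lower, and the tubs nest with 1.6 mm of play: fingers reaching more than 16 mm below the top of a tab take hold of two trays, and a tilted or sideways pull can drag the next one up.
- tray_low_center (a point): Lowest tray, of the same make, point likewise, standing on the holder's base; it stays in the holder.
- holder: Fixed aluminium stack holder. Origin under its centre, on the bench; x along the trays. Base 150 (x) x 80 (y) x 8 mm; two side walls 4 mm thick, inner faces at y = +-32 mm, from x = -48 to 48 mm, 90 mm high over the bench: they keep fingers off the trays' sides; only the tabs at the open ends are free.
- mat: Blue put-down mat fixed on the bench, 200 (x) x 110 (y) x 3 mm, origin under its centre, on the bench.
- fixture: Fixed blue test fixture. Origin under the centre of its nest, on the bench; x along the nest, z up. Base plate 12 mm thick, x = -100 to 100, y = -110 to 55 mm; the tray's underside stands on it, its middle at x = y = 0, lowered straight down, either way round. The long sides are open for fingers. The clamp's axis is at x = 80, y = -78 mm.
- pocket (a point): Pocket for a tab at the fixture's +x end, its mirror image at -x: the point is in the middle of its floor (x = 75 mm, 12 mm over the bench), axes as the fixture's. A slot 31 mm wide (y), open above and towards the nest, closed at x = 85 mm; its aluminium cheeks take x = 65 to 85, out to y = +-40 mm, and stand 70 mm high over the bench.
- knob_grip (a point): Red clamp knob on the fixture; vertical axis through this point, 60 mm over the bench. Its grip is an upright bar 44 mm long (the point's x), 12 mm thick (y), from 45 to 72 mm over the bench. Clockwise seen from above tightens, against a steady drag of 0.25 N m (at a standstill drag may act either way); it stays put. It starts 0.4 to 1 rad short of where the arm meets the tray.
- clamp_arm: Steel arm under the red knob, turned by it through a spring of 0.8 N m/rad. Origin on the knob's axis at bench height; it points along its -x to a rubber pin (radius 6 mm) 54 mm out, level with a loaded tray's rim. Once it meets the tray, torque rises: about 0.35 N m above free turning is snug (6 to 8 N at the pin; 3 to 15 N will do); over 0.55 above is overtightened.
- plug_a: Loose green plug connector 22 x 40 x 25 mm, bystander; origin under its centre.
- plug_b: Loose green plug connector 22 x 32 x 25 mm, bystander; origin under its centre.
- relay: Loose clear plug-in relay 30 x 18 x 56 mm, standing, bystander; origin under its centre.
- mug: Blue mug, 80 mm across, 95 mm high, bystander; origin under its centre.
- driver: Screwdriver lying on the bench, bystander; origin on the bench under it.
- flux: Small bottle, 44 mm across, 100 mm high, bystander; origin under its centre.
- ferrules: Black divided box 90 x 130 x 45 mm, bystander; origin under its centre.
Not all that is in view belongs to the job. Several things have the shape of the mat; the one meant has the colours described above.

How it is judged:
On the way, in this order (a step that is already met when the one before it is completed fails the run):
1. the top tray is lifted clear of the stack and the next one has stayed behind (z of tray_top_center in the frame of holder above 0.1 m and distance of each of tray_mid_center, tray_low_center from where it was at the start of the episode below 0.015 m), for 0.1 s.
2. the top tray lies flat on the blue mat, let go (contact force between the fingers and tray_top below 0.05 N and contact force between tray_top and mat above 0.2 N and angle between tray_top_center's own z axis and vertical below 0.05 rad), for 0.2 s.
3. the tray sits flat in the fixture's nest, both tabs in their pockets, let go (contact force between the fingers and tray_top below 0.05 N and x of tray_top_center in the frame of fixture between -0.006 and 0.006 m and y of tray_top_center in the frame of fixture between -0.006 and 0.006 m and z of tray_top_center in the frame of fixture below 0.036 m and angle between the x axis of tray_top_center and the x axis of fixture, either way round below 0.08 rad and angle between tray_top_center's own z axis and vertical below 0.05 rad), for 0.2 s.
4. the clamp arm bears snugly on the tray (contact force between clamp_arm and tray_top above 3 N and x of tray_top_center in the frame of fixture between -0.006 and 0.006 m and y of tray_top_center in the frame of fixture between -0.006 and 0.006 m and z of tray_top_center in the frame of fixture below 0.036 m and angle between the x axis of tray_top_center and the x axis of fixture, either way round below 0.08 rad and angle between tray_top_center's own z axis and vertical below 0.05 rad), for 0.2 s.
At the end, for the whole second after the job is handed in: The tray rests flat in the nest, let go (within 6 mm in x and y, its point under 36 mm over the bench, turned < 0.08 rad, tilted < 0.05 rad); the clamp arm still presses on it with 3 to 15 N; the other two trays are within 15 mm of their places in the holder (all of step 4 and contact force between clamp_arm and tray_top below 15 N and contact force between the fingers and tray_top below 0.05 N and linear speed of tray_top below 0.01 m/s and distance of each of tray_mid_center, tray_low_center from where it was at the start of the episode below 0.015 m); the robot touches nothing.
It fails at once if the next or the lowest tray is dragged up or shifted by more than 15 mm (distance of any of tray_mid_center, tray_low_center from where it was at the start of the episode above 0.015 m).
It fails at once if the clamp is overtightened: the arm presses on the tray with more than 15 N (contact force between clamp_arm and tray_top above 15 N).
It fails at once if a bystander is moved by more than 30 mm (distance of any of plug_a, plug_b, relay, mug, driver, flux, ferrules from where it was at the start of the episode above 0.03 m).
It also fails if it takes over 72 s, if anything falls off the work surface, if the arm or the gripper's body presses on something with over 40 N, if the wrist force passes 120 N, or if a joint passes its speed limit or range.

## Robot

A 6-joint arm with a two-finger parallel gripper is mounted at the origin on the work surface. World frame = base frame: x ahead of the robot, y to its left, z up, the work surface at z = 0. Lengths are in m, angles in rad, forces in N, time in s.
With the tool pointing down it reaches from about 0.35 to 0.85 m from the base axis. Payload 8.1 kg.
Tool frame: the origin (TCP) lies on the mounting face of the last link; the fingertips stand 186 mm ahead of it and the grasp point (between the pads) lies 167 mm ahead of it; z points along the fingers, y is the line along which they close (so a half turn about z gives the same grasp; the last joint's range is limited). The gripper opens to 93 mm and grips with 3 to 60 N. Pads are 15 mm wide; open, the fingers measure 128 mm over their backs; the gripper's body (75 mm by 188 mm) begins 65 mm behind the grasp point.
Start: joints at [-1.216, 0.13, 1.488, -0, 1.523, -0.085], TCP at [0.255, -0.543, 0.405] pointing down, gripper open.
Joint ranges: [-2.96, 2.96], [-0.89, 2.26], [0.02, 2.5], [-1.34, 4.48], [0, 2.73], [-2.66, 2.66]. Speed limits (rad/s): [2.39, 2.39, 2.79, 3.14, 3.14, 3.14].

## Interface

Orientations are given as a rotation vector (axis times angle).
In Python, from plant import * gives the robot as it stands. The module is installed in compiled form; this text tells all that it offers.
- The arm moves only by the tool arm_command, never from a script. Its argument "increments" is a list of rows, each a list of 6 numbers: the shift along the tool's x, y, z in units of 0.2 m (1.0 is 0.2 m), then the turn, a rotation vector about the tool's x, y, z in units of pi rad (1.0 is pi rad). A call has exactly 5 rows; each row is the pose to reach, as a shift and turn from the pose commanded when the call began, along the tool's axes at that moment, turning the shorter way round; what a row does not reach only later rows make up. A row lasts 1/8 s, in which the tool goes at most 62.5 mm and 10.7 degrees, less where a joint would pass 70% of its speed; a pose out of reach is approached as far as the arm can. A call with a number of a shift or a turn outside -1 to 1 is refused whole. A call with a gripper value outside its range is refused whole. "fingers" is the closure, from -1 (fully open) to 1 (shut), set as the call begins (left out, the last holds). The fingers move at their own pace and stop on an object; "force" is the grip in N (left out, the last holds). Time passes only in rows, so rows that repeat a pose let the fingers close, or fill a call up. It gives the time, the measured TCP pose, the force, the opening and the grip force at its end, in the units of the state.
- read_state(): the state, without advancing time (a new reading comes with each control period).
- read_camera(name): name is "scene" or "top" or "wrist"; returns a dict with "image" (400x640x3 uint8, red, green, blue), "fx", "fy", "cx", "cy" (pixels), "k1" (the pictures are not rectified: a ray, as slopes to the right and down, at radius r is drawn at 1 + k1 r^2 times it, then the intrinsics apply), "T" (4x4, takes a point from camera to world coordinates). Camera axes: x right, y down, z forward; pixel columns grow to the right and rows downward; lengths in m; the calibration is good to about 2 mm. A picture is of the moment at which its call begins. There is no depth.
- close_job(): hands the job in; it is judged then, once.
The state is a dict: "t": time; "q": joint angles; "dq": joint speeds; "joint_torque": joint torques, N m; "tool_pos": TCP position; "orientation": TCP orientation; "force": force on the tool from outside, world axes, zero at the start; "wrist_torque": the same for the moment, N m; "opening": finger opening in m; "gripper_force": force on a finger pad.
Only numpy, scipy, OpenCV 4.12 (cv2) and the standard library are available. Lean on these libraries where they do the work, as an engineer would, in place of code of your own. Each camera call takes 0.05 s, during which the arm holds its last target. There are 200 camera calls.

## Working session

There is one attempt and no reset: what is moved stays moved. The work goes in short steps, Python scripts to look and compute and a tool call to move; the robot and the scene stay as the last step left them, time stands still between calls to the robot, and variables do not carry over. Pictures are saved under pics/ and viewed, at most 10 in all, crops included, and the job is handed in when it is done.

Besides the shell and the picture viewer there is one more tool, called after "Emit:" as a command line: name --pt "numbers of a row" for each row, then --argument value for the rest. arm_command: Moves the arm, as the interface text tells. Shifts and turns lie within -1 to 1; 1 stands for 0.2 m of shift or pi rad of turn. Its arguments: {"type":"object","properties":{"increments":{"type":"array","items":{"type":"array","items":{"type":"number","minimum":-1,"maximum":1}}},"fingers":{"type":"number"},"force":{"type":"number"}},"required":["increments"]}

```bash
mkdir -p pics; python3 - <<'E'
from plant import *
import cv2,numpy as np
for n in("scene","top"):
    c=read_camera(n); cv2.imwrite(f"pics/{n}.png",c["image"][:,:,::-1])
    print(n,c["fx"],c["fy"],c["cx"],c["cy"],c["k1"],np.round(c["T"],4).tolist())
    np.save(n+".npy",c,allow_pickle=True)
s=read_state();print({k:np.round(v,4).tolist() for k,v in s.items()})
E
```

```text
scene 383.5469648616902 383.5469648616902 319.75454735067495 196.42430334882073 0.02425428215942466 [[-0.2846, 0.6398, -0.7139, 1.1462], [0.9585, 0.178, -0.2226, 0.2402], [-0.0153, -0.7477, -0.6639, 0.6816], [0.0, 0.0, 0.0, 1.0]]
top 430.43082263767417 430.43082263767417 316.85232714225816 198.99475939216805 -0.07679164140424631 [[-0.0178, -0.9888, 0.1479, 0.3058], [-0.9998, 0.0165, -0.0097, 0.0119], [0.0072, -0.148, -0.989, 1.2803], [0.0, 0.0, 0.0, 1.0]]
{'t': 0.1, 'q': [-1.2164, 0.1311, 1.4892, 0.0, 1.523, -0.0854], 'dq': [-0.0001, -0.0013, -0.0011, -0.0023, -0.0001, -0.0004], 'joint_torque': [0.0008, -56.134, -49.3098, 0.077, 0.0292, -0.0001], 'tool_pos': [0.2554, -0.5427, 0.4038], 'orientation': [-3.0643, -0.6849, 0.0003], 'force': [0.3727, 0.9533, 0.0195], 'wrist_torque': [0.0088, -0.0391, 0.0202], 'gripper_force': 0.0, 'opening': 0.0931}
```

View pics/top.png

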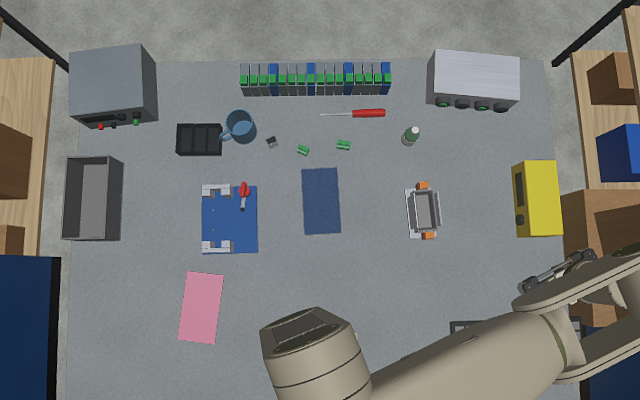

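View pics/scene.png

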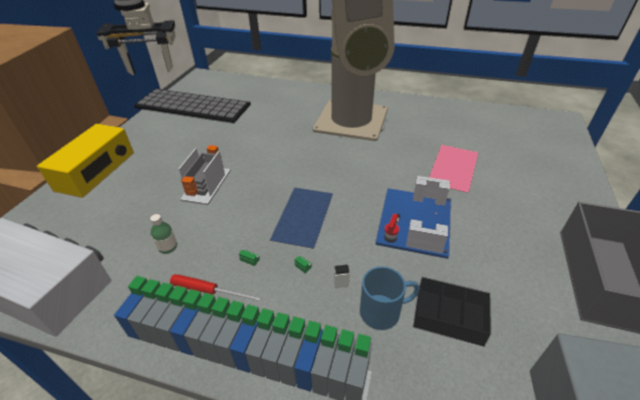

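The top view shows the holder with the tray stack at about (423,212), the blue mat at (321,201), and the fixture at (230,219) with the knob at (244,188). Next I'll enlarge the fixture and holder.

```bash
python3 - <<'E'
import cv2,numpy as np
a=cv2.imread("pics/top.png")
L=[cv2.resize(a[170:270,x:x+w],None,fx=5,fy=5,interpolation=cv2.INTER_CUBIC) for x,w in((190,80),(390,70))]
cv2.imwrite("pics/crop.png",np.hstack(L))
E
```

```text
(no output)
```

View pics/crop.png

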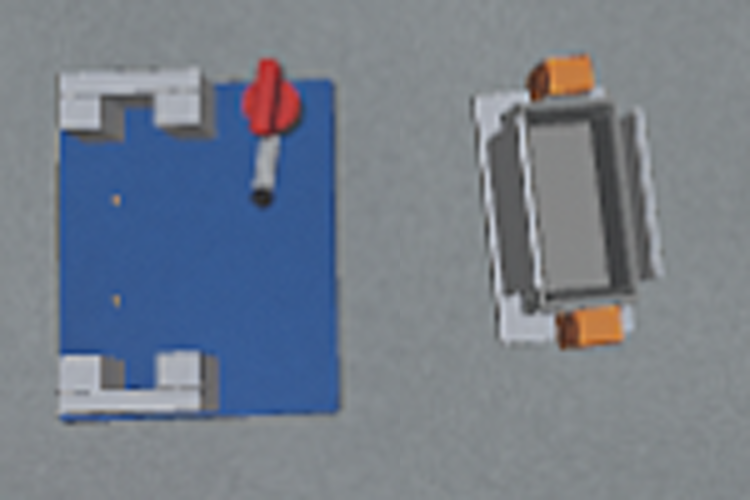

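```bash
cat > h.py <<'E'
import numpy as np,cv2
from scipy.spatial.transform import Rotation as R
def pix(c,uv,z):
    K=np.array([[c["fx"],0,c["cx"]],[0,c["fy"],c["cy"]],[0,0,1.]])
    n=cv2.undistortPoints(np.array(uv,float).reshape(-1,1,2),K,np.array([c["k1"],0,0,0,0.])).reshape(-1,2)
    d=np.c_[n,np.ones(len(n))]@c["T"][:3,:3].T; o=c["T"][:3,3]
    return o+d*((z-o[2])/d[:,2])[:,None]
def proj(c,P):
    P=(np.atleast_2d(P)-c["T"][:3,3])@c["T"][:3,:3]; n=P[:,:2]/P[:,2:]
    n=n*(1+c["k1"]*(n**2).sum(1))[:,None]
    return n*[c["fx"],c["fy"]]+[c["cx"],c["cy"]]
def rel(dst,s,yaw=None):
    "increment (tool units) from state s to TCP at dst, tool down, y axis at yaw"
    r=R.from_rotvec(s["orientation"]); sh=r.inv().apply(np.array(dst)-s["tool_pos"])/0.2
    out=list(sh)
    if yaw is not None:
        x=np.array([np.sin(yaw),-np.cos(yaw),0]);y=np.array([np.cos(yaw),np.sin(yaw),0]);
        z=np.array([0,0,-1.]); x=np.cross(y,z)
        best=min((( r.inv()*R.from_matrix(np.c_[q*x,q*y,z])).as_rotvec() for q in(1,-1)),key=np.linalg.norm)
        out+=list(best/np.pi)
    return np.round(out,4)
E
python3 - <<'E'
from h import *
c=np.load("top.npy",allow_pickle=True).item()
f=lambda L,z,x0:pix(c,[[x0+u/5-.4,170+v/5-.4] for u,v in L],z)
def show(n,p): print(n,np.round(p*1000,1).tolist())
b=f([(58,76),(332,80),(340,413),(58,420)],.012,190);show("base",b)
show("cheeks",f([(58,72),(202,70),(202,408),(58,411)],.07,190))
show("knob",f([(269,60),(265,133)],.072,190))
show("pin",f([(262,197)],.03,190))
t=f([(550,58),(592,56),(594,92),(552,94)],.08,310);u=f([(580,310),(622,308),(624,342),(582,345)],.08,310)
show("tabs",[t.mean(0),u.mean(0),(t.mean(0)+u.mean(0))/2]);d=t.mean(0)-u.mean(0);print(np.arctan2(d[1],d[0]),np.linalg.norm(d))
show("walls",f([(478,96),(500,342),(603,90)],.008,310))
show("mat",pix(c,[(302,169),(336,167.5),(341,233),(305,234.5)],.003))
E
```

```text
base [[544.4, 346.2, 12.0], [539.0, 181.0, 12.0], [340.7, 175.8, 12.0], [338.9, 342.1, 12.0]]
cheeks [[535.8, 331.0, 70.0], [535.5, 247.9, 70.0], [343.0, 245.8, 70.0], [342.4, 327.1, 70.0]]
knob [[540.2, 209.1, 72.0], [498.0, 211.1, 72.0]]
pin [[466.8, 219.5, 30.0]]
tabs [[0.5, -0.3, 0.1], [0.4, -0.3, 0.1], [0.4, -0.3, 0.1], [0.5, -0.3, 0.1], [0.4, -0.3, 0.1], [0.4, -0.3, 0.1], [0.5, -0.3, 0.1], [0.4, -0.3, 0.1], [0.4, -0.3, 0.1], [0.5, -0.3, 0.1], [0.4, -0.3, 0.1], [0.4, -0.3, 0.1], [0.5, -0.3, 0.1], [0.4, -0.3, 0.1], [0.4, -0.3, 0.1], [0.5, -0.3, 0.1], [0.4, -0.3, 0.1], [0.4, -0.3, 0.1], [0.5, -0.3, 0.1], [0.4, -0.3, 0.1], [0.4, -0.3, 0.1], [0.5, -0.3, 0.1], [0.4, -0.3, 0.1], [0.4, -0.3, 0.1], [0.5, -0.3, 0.1], [0.4, -0.3, 0.1], [0.4, -0.3, 0.1], [0.5, -0.3, 0.1], [0.4, -0.3, 0.1], [0.4, -0.3, 0.1], [0.5, -0.3, 0.1], [0.4, -0.3, 0.1], [0.4, -0.3, 0.1], [0.5, -0.3, 0.1], [0.4, -0.3, 0.1], [0.4, -0.3, 0.1], [0.5, -0.3, 0.1], [0.4, -0.3, 0.1], [0.4, -0.3, 0.1], [0.5, -0.3, 0.1], [0.4, -0.3, 0.1], [0.4, -0.3, 0.1], [0.5, -0.3, 0.1], [0.4, -0.3, 0.1], [0.4, -0.3, 0.1], [0.5, -0.3, 0.1],
[... 28229 characters left out ...]
4, -0.3, 0.1], [0.5, -0.3, 0.1], [0.4, -0.3, 0.1], [0.4, -0.3, 0.1], [0.5, -0.3, 0.1], [0.4, -0.3, 0.1], [0.4, -0.3, 0.1], [0.5, -0.3, 0.1], [0.4, -0.3, 0.1], [0.4, -0.3, 0.1], [0.5, -0.3, 0.1], [0.4, -0.3, 0.1], [0.4, -0.3, 0.1], [0.5, -0.3, 0.1], [0.4, -0.3, 0.1], [0.4, -0.3, 0.1], [0.5, -0.3, 0.1], [0.4, -0.3, 0.1], [0.4, -0.3, 0.1], [0.5, -0.3, 0.1], [0.4, -0.3, 0.1], [0.4, -0.3, 0.1], [0.5, -0.3, 0.1], [0.4, -0.3, 0.1], [0.4, -0.3, 0.1], [0.5, -0.3, 0.1], [0.4, -0.3, 0.1], [0.4, -0.3, 0.1]]
0.06484218474162066 0.14376657049329564
walls [[522.6, -267.4, 8.0], [374.5, -273.6, 8.0], [525.1, -343.8, 8.0]]
mat [[589.5, 42.8, 3.0], [592.5, -60.5, 3.0], [393.5, -70.5, 3.0], [390.9, 36.4, 3.0]]
```

```bash
python3 - <<'E'
from h import *
from plant import read_state
c=np.load("top.npy",allow_pickle=True).item()
f=lambda L,z,x0:pix(c,[[x0+u/5-.4,170+v/5-.4] for u,v in L],z)
t=f([(550,58),(592,56),(594,92),(552,94)],.08,310).mean(0);u=f([(580,310),(622,308),(624,342),(582,345)],.08,310).mean(0)
print(np.round([t,u,(t+u)/2],4))
s=read_state()
print(rel([t[0],t[1],.36],s,np.pi/2+.065),rel([t[0],t[1],.36],s,-np.pi/2+.065))
E
```

```text
[[ 0.5217 -0.3063  0.08  ]
 [ 0.3782 -0.3156  0.08  ]
 [ 0.45   -0.311   0.08  ]]
[ 1.7079e+00 -5.0220e-01  2.2010e-01 -5.0000e-04  0.0000e+00  1.1930e-01] [ 1.7079e+00 -5.0220e-01  2.2010e-01 -5.0000e-04  0.0000e+00  1.1930e-01]
```

Emit:
arm_command --pt "0.2 -0.06 0.02 0 0 0" --pt "0.4 -0.12 0.04 0 0 0" --pt "0.6 -0.18 0.06 0 0 0" --pt "0.8 -0.24 0.08 0 0 0" --pt "1.0 -0.3 0.1 0 0 0" --fingers 0.0

```text
t: 0.72
tool_pos: [0.4117, -0.4023, 0.3841]
orientation: [-3.065, -0.685, 0.001]
force: [0.6, -0.4, 0.6]
opening: 0.049
gripper_force: 0.0
```

Emit:
arm_command --pt "0.25 -0.07 0.03 0 0 0.04" --pt "0.5 -0.14 0.06 0 0 0.08" --pt "0.708 -0.202 0.1 0 0 0.119" --pt "0.708 -0.202 0.12 0 0 0.119" --pt "0.708 -0.202 0.12 0 0 0.119"

```text
t: 1.35
tool_pos: [0.5214, -0.3067, 0.3598]
orientation: [-3.139, -0.107, 0.003]
force: [-0.3, -0.1, -0.1]
opening: 0.0464
gripper_force: 0.0
```

```bash
python3 - <<'E'
from plant import *
import cv2,numpy as np
c=read_camera("wrist"); cv2.imwrite("pics/w1.png",c["image"][:,:,::-1]); np.save("w1.npy",c,allow_pickle=True)
s=read_state(); print(s["t"],s["tool_pos"],s["orientation"],s["opening"],np.round(c["T"],4).tolist(),c["fx"],c["k1"])
E
```

```text
1.4 [ 0.52117105 -0.30716409  0.36034918] [-3.13960358e+00 -1.04636584e-01  1.61717158e-03] 0.04602410860930477 [[0.0693, -0.9683, -0.2398, 0.5874], [-0.9976, -0.0674, -0.0163, -0.3028], [-0.0003, 0.2404, -0.9707, 0.3395], [0.0, 0.0, 0.0, 1.0]] 355.23262702963063 0.008577067490972002
```

View pics/w1.png

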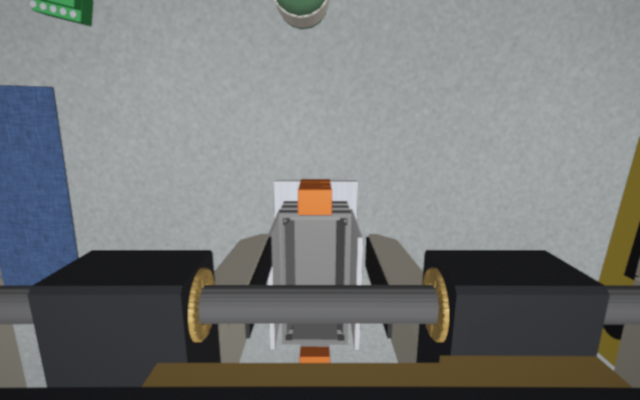

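The wrist view shows the tray centred between the fingers. The top face of the far tab has corners near (299,188), (332,188), (332,214) and (298,214).

```bash
python3 - <<'E'
from h import *
from plant import read_state
c=np.load("w1.npy",allow_pickle=True).item()
p=pix(c,[(299,188),(332,188),(332,214),(298,214)],.08);print(np.round(p,4),p.mean(0))
p2=pix(c,[(301,347),(329,347)],.08);print(np.round(p2,4))
p3=pix(c,[(275,181),(357,181)],.008);print(np.round(p3,4))
s=read_state()
fp=R.from_rotvec(s["orientation"]).apply([0,0,.167])+s["tool_pos"];print(fp)
E
```

```text
[[ 0.5332 -0.2922  0.08  ]
 [ 0.5349 -0.3167  0.08  ]
 [ 0.5149 -0.3183  0.08  ]
 [ 0.5131 -0.2926  0.08  ]] [ 0.52403994 -0.30496209  0.08      ]
[[ 0.398  -0.3015  0.08  ]
 [ 0.3996 -0.3249  0.08  ]]
[[ 0.5234 -0.2662  0.008 ]
 [ 0.5288 -0.3437  0.008 ]]
[ 0.52099783 -0.30712884  0.19334927]
```

Emit:
arm_command --pt "0.01 -0.008 0.15 0 0 0" --pt "0.01 -0.008 0.3 0 0 0" --pt "0.01 -0.008 0.42 0 0 0" --pt "0.01 -0.008 0.5 0 0 0" --pt "0.01 -0.008 0.53 0 0 0"

```text
t: 2.02
tool_pos: [0.523, -0.3055, 0.2541]
orientation: [-3.139, -0.102, 0.001]
force: [-0.6, -0.1, 0.8]
opening: 0.0466
gripper_force: 0.0
```

Emit:
arm_command --pt "0 0 0 0 0 0" --pt "0 0 0 0 0 0" --pt "0 0 0 0 0 0" --pt "0 0 0 0 0 0" --pt "0 0 0 0 0 0" --fingers 1 --force 45

```text
t: 2.65
tool_pos: [0.5242, -0.3051, 0.2559]
orientation: [3.139, 0.104, 0.003]
force: [1.5, 0.8, 5.3]
opening: 0.0253
gripper_force: 45.0
```

Emit:
arm_command --pt "0 0 -0.03 0 0 0" --pt "0 0 -0.08 0 0 0" --pt "0 0 -0.14 0 0 0" --pt "0 0 -0.2 0 0 0" --pt "0 0 -0.26 0 0 0"

```text
t: 3.28
tool_pos: [0.5238, -0.305, 0.3079]
orientation: [3.14, 0.104, 0.001]
force: [0.1, 0.9, -0.6]
opening: 0.0252
gripper_force: 45.0
```

Emit:
arm_command --pt "0 0 -0.08 0 0 0" --pt "0 0 -0.16 0 0 0" --pt "0 0 -0.24 0 0 0" --pt "0 0 -0.29 0 0 0" --pt "0 0 -0.29 0 0 0"

```text
t: 3.9
tool_pos: [0.524, -0.3051, 0.366]
orientation: [3.139, 0.104, 0.002]
force: [-0.4, 0.6, -1.0]
opening: 0.025
gripper_force: 45.0
```

```bash
python3 - <<'E'
from plant import *
import cv2,numpy as np
c=read_camera("scene"); a=c["image"][:,:,::-1][100:260,130:350]
d=read_camera("wrist")["image"][:,:,::-1]
b=cv2.resize(d,(512,320))
cv2.imwrite("pics/lift.png",np.vstack([cv2.resize(a,None,fx=1.75,fy=1.75,interpolation=cv2.INTER_CUBIC),cv2.resize(b[60:],(385,312))]) )
s=read_state(); print(s["t"],s["tool_pos"],s["orientation"],s["opening"],s["force"],s["wrist_torque"])
E
```

```text
4.0 [ 0.52361086 -0.30482034  0.36425687] [-3.13949567e+00 -1.03571213e-01  8.18349747e-04] 0.025289417182270117 [-0.37765921 -0.19626339 -1.23278154] [ 0.02326958 -0.0240952   0.05123143]
```

View pics/lift.png

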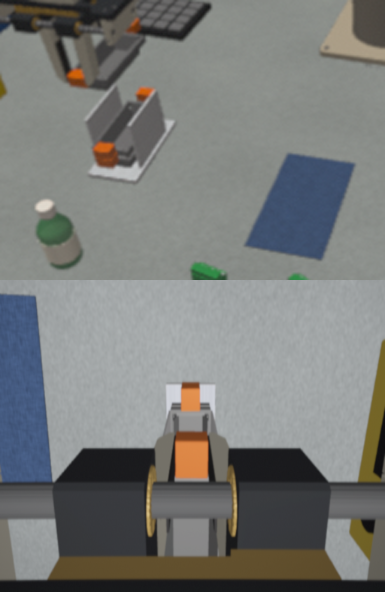

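Emit:
arm_command --pt "0.02 -0.1 0 0 0 0" --pt "0.05 -0.25 0 0 0 0" --pt "0.08 -0.4 0 0 0 0" --pt "0.11 -0.56 0 0 0 0" --pt "0.147 -0.735 0 0 0 0"

```text
t: 4.62
tool_pos: [0.5431, -0.1541, 0.364]
orientation: [-3.139, -0.104, 0.002]
force: [-0.1, 0.2, -0.6]
opening: 0.0253
gripper_force: 45.0
```

Emit:
arm_command --pt "0.04 -0.2 0 0 0 0" --pt "0.08 -0.4 0 0 0 0" --pt "0.11 -0.58 0 0 0 0" --pt "0.135 -0.69 0 0 0 0" --pt "0.147 -0.735 0 0 0 0"

```text
t: 5.25
tool_pos: [0.5626, -0.0055, 0.3641]
orientation: [-3.139, -0.107, 0.002]
force: [0.0, -0.5, -1.1]
opening: 0.0252
gripper_force: 45.0
```

Emit:
arm_command --pt "0 0 0.15 0 0 0" --pt "0 0 0.3 0 0 0" --pt "0 0 0.45 0 0 0" --pt "0 0 0.6 0 0 0" --pt "0 0 0.68 0 0 0"

```text
t: 5.88
tool_pos: [0.562, -0.0077, 0.2266]
orientation: [-3.14, -0.103, 0.005]
force: [-0.4, -1.3, -0.5]
opening: 0.0249
gripper_force: 45.0
```

```bash
python3 - <<'E'
from plant import *
import cv2,numpy as np
c=read_camera("scene"); a=c["image"][:,:,::-1][140:290,230:410]
np.save("s2.npy",c,allow_pickle=True)
cv2.imwrite("pics/mat.png",cv2.resize(a,None,fx=4,fy=4,interpolation=cv2.INTER_CUBIC))
s=read_state(); print(s["t"],s["tool_pos"],s["orientation"],s["opening"],s["force"],s["wrist_torque"])
E
```

```text
5.925 [ 0.56149996 -0.00765121  0.2250637 ] [-3.13930683 -0.10299076  0.00749385] 0.025463674838322518 [-1.40583029  0.50302383 -2.52938813] [0.0137993  0.01155725 0.00784325]
```

View pics/mat.png

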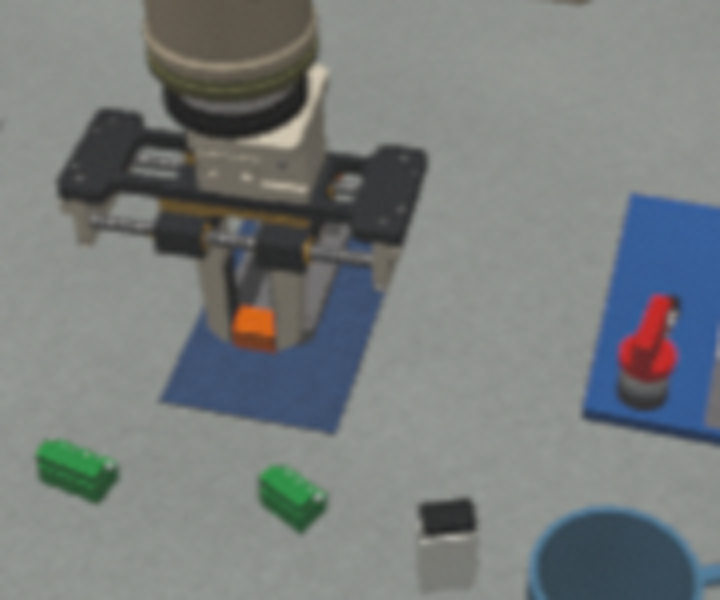

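The tray hangs level just above the mat, its tab at about (255,328) in the crop, with the bystanders untouched.

Emit:
arm_command --pt "0 0 0.006 0 0 0" --pt "0 0 0.012 0 0 0" --pt "0 0 0.018 0 0 0" --pt "0 0 0.024 0 0 0" --pt "0 0 0.024 0 0 0"

```text
t: 6.55
tool_pos: [0.563, -0.0076, 0.2241]
orientation: [3.14, 0.104, 0.0]
force: [0.1, 0.1, -1.2]
opening: 0.0249
gripper_force: 45.0
```

Emit:
arm_command --pt "0 0 0.002 0 0 0" --pt "0 0 0.004 0 0 0" --pt "0 0 0.006 0 0 0" --pt "0 0 0.006 0 0 0" --pt "0 0 0.006 0 0 0"

```text
t: 7.18
tool_pos: [0.563, -0.0076, 0.2227]
orientation: [-3.14, -0.104, 0.0]
force: [0.2, 0.0, -0.0]
opening: 0.0254
gripper_force: 45.0
```

Emit:
arm_command --pt "0 0 0.003 0 0 0" --pt "0 0 0.006 0 0 0" --pt "0 0 0.009 0 0 0" --pt "0 0 0.009 0 0 0" --pt "0 0 0.009 0 0 0"

```text
t: 7.8
tool_pos: [0.563, -0.0077, 0.221]
orientation: [3.14, 0.104, 0.0]
force: [0.4, -0.2, -1.5]
opening: 0.0251
gripper_force: 45.0
```

Emit:
arm_command --pt "0 0 0.002 0 0 0" --pt "0 0 0.004 0 0 0" --pt "0 0 0.006 0 0 0" --pt "0 0 0.006 0 0 0" --pt "0 0 0.006 0 0 0"

```text
t: 8.43
tool_pos: [0.563, -0.0077, 0.2197]
orientation: [-3.14, -0.104, 0.0]
force: [0.1, 0.2, -1.1]
opening: 0.0256
gripper_force: 45.0
```

Emit:
arm_command --pt "0 0 0.002 0 0 0" --pt "0 0 0.004 0 0 0" --pt "0 0 0.006 0 0 0" --pt "0 0 0.006 0 0 0" --pt "0 0 0.006 0 0 0"

```text
t: 9.05
tool_pos: [0.5632, -0.0076, 0.2188]
orientation: [3.14, 0.104, 0.001]
force: [0.4, 0.4, 2.2]
opening: 0.0256
gripper_force: 45.0
```

Emit:
arm_command --pt "0 0 0.002 0 0 0" --pt "0 0 0.004 0 0 0" --pt "0 0 0.005 0 0 0" --pt "0 0 0.005 0 0 0" --pt "0 0 0.005 0 0 0"

```text
t: 9.68
tool_pos: [0.5634, -0.0076, 0.2184]
orientation: [3.14, 0.104, 0.002]
force: [-1.1, 0.8, 7.3]
opening: 0.0255
gripper_force: 45.0
```

Emit:
arm_command --pt "0 0 0 0 0 0" --pt "0 0 0 0 0 0" --pt "0 0 0 0 0 0" --pt "0 0 0 0 0 0" --pt "0 0 0 0 0 0" --fingers 0

```text
t: 10.3
tool_pos: [0.563, -0.0077, 0.2175]
orientation: [3.14, 0.104, -0.0]
force: [1.4, 0.1, -0.2]
opening: 0.0468
gripper_force: 0.0
```

Emit:
arm_command --pt "0 0 -0.05 0 0 0" --pt "0 0 -0.15 0 0 0" --pt "0 0 -0.3 0 0 0" --pt "-0.18 0 -0.5 0 0 0" --pt "-0.36 0 -0.6 0 0 0"

```text
t: 10.92
tool_pos: [0.4912, -0.0125, 0.3417]
orientation: [3.139, 0.104, 0.008]
force: [-0.0, 0.5, 0.2]
opening: 0.0462
gripper_force: 0.0
```

Emit:
arm_command --pt "0 0 0 0 0 0" --pt "0 0 0 0 0 0" --pt "0 0 0 0 0 0" --pt "0 0 0 0 0 0" --pt "0 0 0 0 0 0" --fingers -0.68

```text
t: 11.55
tool_pos: [0.4913, -0.0124, 0.3369]
orientation: [-3.14, -0.104, 0.002]
force: [-1.0, 0.6, -0.7]
opening: 0.0781
gripper_force: 0.0
```

```bash
python3 - <<'E'
from plant import *
import cv2,numpy as np
c=read_camera("wrist"); cv2.imwrite("pics/w2.png",c["image"][:,:,::-1]); np.save("w2.npy",c,allow_pickle=True)
s=read_state(); print(s["t"],s["tool_pos"],s["orientation"],s["opening"])
E
```

```text
11.6 [ 0.4912858  -0.01237928  0.33702008] [-3.13971181e+00 -1.03689535e-01  1.66715778e-03] 0.07821794296130628
```

View pics/w2.png

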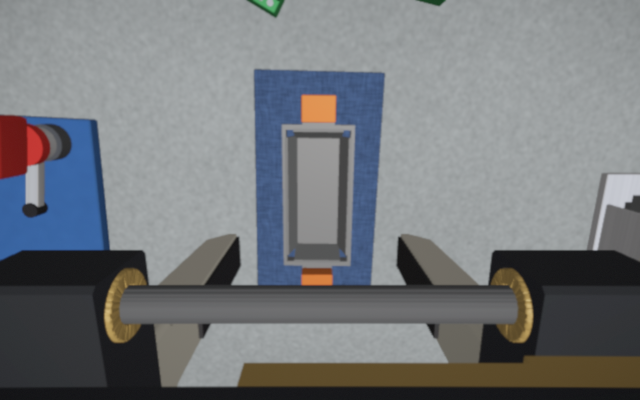

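The tray lies flat on the mat, with rim corners near (281,126), (356,125), (351,266) and (285,265).

```bash
python3 - <<'E'
from h import *
from plant import read_state
c=np.load("w2.npy",allow_pickle=True).item()
p=pix(c,[(281,126),(356,125),(351,266),(285,265)],.029);print(np.round(p,4),p.mean(0))
q=pix(c,[(302,95),(336,95),(336,122),(302,122)],.043).mean(0)
u,d=p[:2].mean(0),p[2:].mean(0);v=u-d;print(q,np.arctan2(v[1],v[0]))
s=read_state();m=p.mean(0);print(rel([m[0],m[1],.215],s,-np.pi/2+np.arctan2(v[1],v[0])))
E
```

```text
[[ 0.5465  0.02    0.029 ]
 [ 0.5513 -0.0391  0.029 ]
 [ 0.4312 -0.046   0.029 ]
 [ 0.4282  0.0115  0.029 ]] [ 0.48929351 -0.01338997  0.029     ]
[ 0.56155935 -0.0090594   0.043     ] 0.0643117150726164
[-9.600e-03  4.500e-03  6.101e-01 -1.000e-04  3.000e-04  5.000e-04]
```

Emit:
arm_command --pt "-0.009 0.005 0.2 0 0 0" --pt "-0.009 0.005 0.4 0 0 0" --pt "-0.009 0.005 0.57 0 0 0" --pt "-0.009 0.005 0.68 0 0 0" --pt "-0.009 0.005 0.715 0 0 0"

```text
t: 12.22
tool_pos: [0.4886, -0.0134, 0.1928]
orientation: [-3.139, -0.104, 0.005]
force: [0.8, 0.5, 0.7]
opening: 0.0781
gripper_force: 0.0
```

Emit:
arm_command --pt "0 0 0 0 0 0" --pt "0 0 0 0 0 0" --pt "0 0 0 0 0 0" --pt "0 0 0 0 0 0" --pt "0 0 0 0 0 0" --fingers 1 --force 20

```text
t: 12.85
tool_pos: [0.4901, -0.0136, 0.1958]
orientation: [3.14, 0.104, 0.003]
force: [-1.3, 1.1, 6.1]
opening: 0.0575
gripper_force: 20.0
```

Emit:
arm_command --pt "0 0 -0.05 0 0 0" --pt "0 0 -0.15 0 0 0" --pt "0 0 -0.3 0 0 0" --pt "0 0 -0.48 0 0 0" --pt "0 0 -0.6 0 0 0"

```text
t: 13.48
tool_pos: [0.4896, -0.0135, 0.3169]
orientation: [3.14, 0.103, 0.003]
force: [0.4, -0.2, -1.0]
opening: 0.0576
gripper_force: 20.0
```

Emit:
arm_command --pt "-0.04 -0.1 -0.01 0 0 0" --pt "-0.09 -0.25 -0.02 0 0 0.004" --pt "-0.15 -0.42 -0.03 0 0 0.008" --pt "-0.21 -0.6 -0.03 0 0 0.012" --pt "-0.27 -0.77 -0.03 0 0 0.0146"

```text
t: 14.1
tool_pos: [0.4247, 0.1376, 0.3211]
orientation: [-3.141, -0.031, -0.001]
force: [0.5, 1.1, -1.0]
opening: 0.0576
gripper_force: 20.0
```

```bash
python3 - <<'E'
from h import *
from plant import read_state
s=read_state();print(s["tool_pos"],rel([.36,.2885,.32],s,-np.pi/2+.02))
E
```

```text
[0.42470609 0.13756864 0.32111218] [-3.087e-01 -7.608e-01  5.600e-03 -1.000e-04 -1.000e-04 -2.000e-04]
```

Emit:
arm_command --pt "-0.08 -0.2 0 0 0 0" --pt "-0.16 -0.4 0 0 0 0" --pt "-0.24 -0.58 0 0 0 0" --pt "-0.29 -0.71 0 0 0 0" --pt "-0.309 -0.761 0 0 0 0"

```text
t: 14.72
tool_pos: [0.3598, 0.2885, 0.3209]
orientation: [-3.141, -0.035, -0.0]
force: [-0.1, 0.2, -0.1]
opening: 0.0582
gripper_force: 20.0
```

Emit:
arm_command --pt "0 0 0 0 0 0" --pt "0 0 0 0 0 0" --pt "0 0 0 0 0 0" --pt "0 0 0 0 0 0" --pt "0 0 0 0 0 0"

```text
t: 15.35
tool_pos: [0.3607, 0.2872, 0.3205]
orientation: [3.141, 0.031, -0.0]
force: [-1.1, 0.1, -0.9]
opening: 0.0575
gripper_force: 20.0
```

```bash
python3 - <<'E'
from plant import *
import cv2,numpy as np
c=read_camera("wrist"); cv2.imwrite("pics/w3.png",cv2.resize(c["image"][:,:,::-1][0:300,120:520],None,fx=2,fy=2,interpolation=cv2.INTER_CUBIC)); np.save("w3.npy",c,allow_pickle=True)
s=read_state(); print(s["t"],s["tool_pos"],s["orientation"],s["opening"])
E
```

```text
15.4 [0.36068681 0.28732881 0.32053999] [3.14143111e+00 3.09498686e-02 5.35291266e-05] 0.057896992444921136
```

View pics/w3.png

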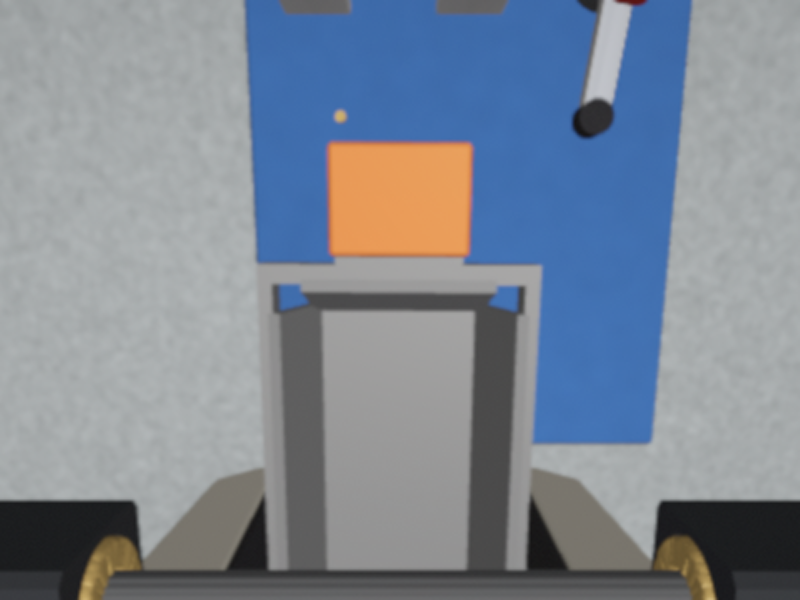

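The wrist view (2x crop) shows the fixture's +x cheek feet at row 13 (285–352 and 437–508). The base edges run (247,0)–(257,262) and (690,0)–(651,442), and the held tab lies between (328,143) and (472,255).

```bash
python3 - <<'E'
from h import *
c=np.load("w3.npy",allow_pickle=True).item()
f=lambda L,z:pix(c,[[120+u/2-.25,v/2-.25] for u,v in L],z)
r=lambda n,p:print(n,np.round(1000*np.array(p),1).tolist())
r("feet",f([(285,13),(352,13),(437,13),(508,13)],.012))
l=f([(247,2),(257,262)],.012);r("left",l);R_=f([(690,2),(651,442)],.012);r("right",R_)
for e in(l,R_): print(np.arctan2(*(e[0]-e[1])[1::-1]))
r("near",f([(540,443),(651,443)],.012))
r("tab",f([(328,143),(472,143),(470,255),(330,255)],.168))
r("rim",f([(257,265),(541,265)],.154))
r("T",c["T"][:3,3])
E
```

```text
feet [[503.4, 330.4, 12.0], [503.9, 305.8, 12.0], [504.6, 274.6, 12.0], [505.1, 248.6, 12.0]]
left [[506.7, 344.2, 12.0], [413.5, 343.1, 12.0]]
right [[510.0, 182.3, 12.0], [342.2, 178.4, 12.0]]
0.012005688098850388
0.023100686449687623
near [[340.8, 225.3, 12.0], [341.8, 178.4, 12.0]]
tab [[441.5, 300.2, 168.0], [442.1, 274.9, 168.0], [422.8, 274.4, 168.0], [422.3, 299.9, 168.0]]
rim [[419.5, 315.9, 154.0], [420.7, 258.5, 154.0]]
T [426.9, 287.9, 300.4]
```

Emit:
arm_command --pt "0.1 0 0 0 0 0" --pt "0.22 -0.001 0 0 0 0" --pt "0.33 -0.002 0 0 0 0" --pt "0.395 -0.002 0.06 0 0 0" --pt "0.395 -0.002 0.15 0 0 0"

```text
t: 16.02
tool_pos: [0.4404, 0.2895, 0.2904]
orientation: [-3.141, -0.03, -0.002]
force: [-0.6, 0.2, 0.1]
opening: 0.0579
gripper_force: 20.0
```

Emit:
arm_command --pt "0 0 0.08 0 0 0" --pt "0 0 0.15 0 0 0" --pt "0 0 0.2 0 0 0" --pt "0 0 0.22 0 0 0" --pt "0 0 0.22 0 0 0"

```text
t: 16.65
tool_pos: [0.4395, 0.2896, 0.2466]
orientation: [-3.141, -0.032, -0.0]
force: [0.6, -1.2, 0.4]
opening: 0.058
gripper_force: 20.0
```

```bash
python3 - <<'E'
from plant import *
import cv2,numpy as np
c=read_camera("scene"); a=c["image"][:,:,::-1][150:270,360:480]
a=cv2.resize(a,None,fx=4,fy=4,interpolation=cv2.INTER_CUBIC)
w=read_camera("wrist");b=w["image"][:,:,::-1][20:260,230:410]
np.save("w4.npy",w,allow_pickle=True)
b=cv2.resize(b,(360,480),interpolation=cv2.INTER_CUBIC)
cv2.imwrite("pics/ins.png",np.hstack([a[:,60:480],b]))
s=read_state(); print(s["t"],s["tool_pos"],s["orientation"],s["opening"])
E
```

```text
16.75 [0.43979846 0.28965425 0.24714739] [-3.14098265e+00 -3.15416904e-02 -1.44583614e-03] 0.057921395282674176
```

View pics/ins.png

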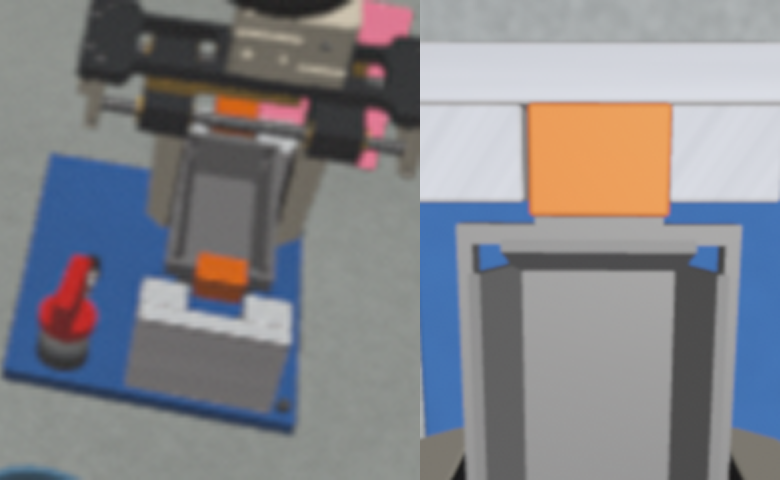

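The tab (u 529–671) is slightly right of centre in the slot, with the left slot edge visible at u≈523. I'll put a number on that.

```bash
python3 - <<'E'
from h import *
c=np.load("w4.npy",allow_pickle=True).item()
f=lambda L,z:np.round(1000*pix(c,[[230+(u-420)/2-.25,20+v/2-.25] for u,v in L],z),1).tolist()
print("slotL",f([(523,150)],.07),"cheek front",f([(460,201),(740,201)],.07),"backwall outer/inner",f([(600,43),(600,103)],.07))
print("tab",f([(529,104),(671,104),(669,214),(531,214)],.0945))
E
```

```text
slotL [[513.9, 306.1, 70.0]] cheek front [[503.1, 319.6, 70.0], [504.4, 259.5, 70.0]] backwall outer/inner [[535.1, 290.3, 70.0], [523.6, 290.0, 70.0]]
tab [[520.4, 302.5, 94.5], [520.9, 277.6, 94.5], [502.0, 277.1, 94.5], [501.5, 302.2, 94.5]]
```

Emit:
arm_command --pt "0 -0.004 0.0 0 0 0" --pt "0 -0.004 0.04 0 0 0" --pt "0 -0.004 0.08 0 0 0" --pt "0 -0.004 0.12 0 0 0" --pt "0 -0.004 0.15 0 0 0"

```text
t: 17.38
tool_pos: [0.4393, 0.2902, 0.2156]
orientation: [3.141, 0.032, -0.001]
force: [-0.6, 0.3, 0.5]
opening: 0.0573
gripper_force: 20.0
```

Emit:
arm_command --pt "0 0 0.02 0 0 0" --pt "0 0 0.04 0 0 0" --pt "0 0 0.045 0 0 0" --pt "0 0 0.05 0 0 0" --pt "0 0 0.05 0 0 0"

```text
t: 18.0
tool_pos: [0.4396, 0.2903, 0.2067]
orientation: [-3.141, -0.032, -0.0]
force: [0.3, 0.7, -0.3]
opening: 0.0578
gripper_force: 20.0
```

Emit:
arm_command --pt "0 0 0.003 0 0 0" --pt "0 0 0.006 0 0 0" --pt "0 0 0.007 0 0 0" --pt "0 0 0.007 0 0 0" --pt "0 0 0.007 0 0 0"

```text
t: 18.62
tool_pos: [0.4395, 0.2903, 0.2051]
orientation: [-3.141, -0.032, -0.0]
force: [0.6, -1.5, -1.8]
opening: 0.0578
gripper_force: 20.0
```

Emit:
arm_command --pt "0 0 0.002 0 0 0" --pt "0 0 0.004 0 0 0" --pt "0 0 0.006 0 0 0" --pt "0 0 0.006 0 0 0" --pt "0 0 0.006 0 0 0"

```text
t: 19.25
tool_pos: [0.4396, 0.2904, 0.2048]
orientation: [3.141, 0.032, 0.0]
force: [-4.5, -1.8, 9.7]
opening: 0.0581
gripper_force: 20.0
```

Emit:
arm_command --pt "0 0 0.002 0 0 0" --pt "0 0 0.003 0 0 0" --pt "0 0 0.004 0 0 0" --pt "0 0 0.004 0 0 0" --pt "0 0 0.004 0 0 0"

```text
t: 19.88
tool_pos: [0.4396, 0.2904, 0.2048]
orientation: [3.141, 0.032, -0.0]
force: [-8.1, -4.8, 17.7]
opening: 0.0579
gripper_force: 20.0
```

Emit:
arm_command --pt "0 0 0 0 0 0" --pt "0 0 0 0 0 0" --pt "0 0 0 0 0 0" --pt "0 0 0 0 0 0" --pt "0 0 0 0 0 0" --fingers -0.6

```text
t: 20.5
tool_pos: [0.4395, 0.2903, 0.203]
orientation: [3.141, 0.032, -0.0]
force: [-1.3, 0.2, 0.7]
opening: 0.0741
gripper_force: 0.0
```

Emit:
arm_command --pt "0 0 -0.05 0 0 0" --pt "0 0 -0.15 0 0 0" --pt "0 0 -0.3 0 0 0" --pt "0 0 -0.45 0 0 0" --pt "0 0 -0.6 0 0 0"

```text
t: 21.12
tool_pos: [0.4395, 0.2903, 0.325]
orientation: [-3.141, -0.032, -0.001]
force: [0.5, 0.3, -0.4]
opening: 0.0743
gripper_force: 0.0
```

Emit:
arm_command --pt "-0.05 0 0 0 0 0" --pt "-0.15 0.1 0 0 0 0" --pt "-0.25 0.2 0 0 0 0" --pt "-0.3 0.25 0 0 0 0" --pt "-0.3 0.25 0 0 0 0"

```text
t: 21.75
tool_pos: [0.3796, 0.2386, 0.3222]
orientation: [3.141, 0.031, -0.002]
force: [-0.2, -0.5, 0.2]
opening: 0.0743
gripper_force: 0.0
```

```bash
python3 - <<'E'
from plant import *
import cv2,numpy as np
c=read_camera("wrist"); cv2.imwrite("pics/w5.png",cv2.resize(c["image"][:,:,::-1][:300,100:500],None,fx=2,fy=2,interpolation=cv2.INTER_CUBIC)); np.save("w5.npy",c,allow_pickle=True)
s=read_state(); print(s["t"],s["tool_pos"],s["orientation"],s["q"])
E
```

```text
21.8 [0.38009988 0.23901995 0.32261774] [ 3.14142690e+00  3.11576440e-02 -4.68658413e-04] [ 4.47023991e-01 -2.35996291e-01  1.99301252e+00  1.18180419e-04
  1.38485148e+00  1.99796248e+00]
```

View pics/w5.png

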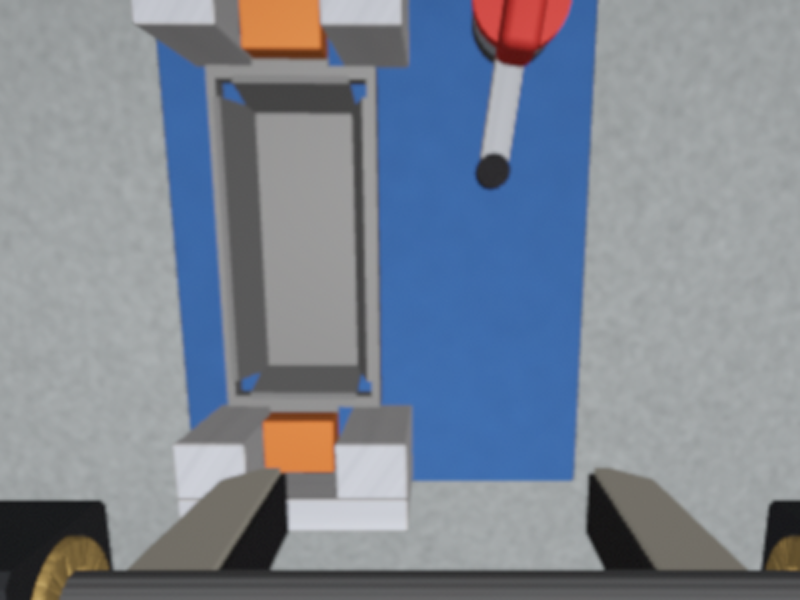

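The tray sits flat in the nest, with both tabs in their pockets at about (283,25) and (300,443) in the crop. Next comes the knob. I'll approach it with the wrist half a turn round so there's enough range for the clockwise turn.

Emit:
arm_command --pt "0.12 0.03 0 0 0 -0.048" --pt "0.27 0.06 0 0 0 -0.096" --pt "0.42 0.09 0 0 0 -0.144" --pt "0.57 0.12 0 0 0 -0.192" --pt "0.697 0.151 0 0 0 -0.24" --fingers 0.3

```text
t: 22.42
tool_pos: [0.5219, 0.2119, 0.3224]
orientation: [-2.906, -1.193, 0.001]
force: [0.1, 0.2, 0.3]
opening: 0.0332
gripper_force: 0.0
```

Emit:
arm_command --pt "0 0 0 0 0 -0.048" --pt "0 0 0 0 0 -0.096" --pt "0 0 0 0 0 -0.144" --pt "0 0 0 0 0 -0.192" --pt "0 0 0 0 0 -0.24"

```text
t: 23.05
tool_pos: [0.5208, 0.2122, 0.3224]
orientation: [-2.263, -2.179, 0.001]
force: [-1.0, -0.6, 0.0]
opening: 0.0326
gripper_force: 0.0
```

Emit:
arm_command --pt "0 0 0 0 0 -0.048" --pt "0 0 0 0 0 -0.096" --pt "0 0 0 0 0 -0.144" --pt "0 0 0 0 0 -0.192" --pt "0 0 0 0 0 -0.24"

```text
t: 23.68
tool_pos: [0.5208, 0.2123, 0.3225]
orientation: [-1.301, -2.859, 0.0]
force: [-0.2, -0.6, 0.6]
opening: 0.0324
gripper_force: 0.0
```

Emit:
arm_command --pt "0 0 0 0 0 -0.048" --pt "0 0 0 0 0 -0.096" --pt "0 0 0 0 0 -0.144" --pt "0 0 0 0 0 -0.192" --pt "0 0 0 0 0 -0.24"

```text
t: 24.3
tool_pos: [0.5208, 0.2122, 0.3224]
orientation: [-0.158, -3.137, 0.0]
force: [0.4, 0.2, -0.6]
opening: 0.0328
gripper_force: 0.0
```

```bash
cat > k.py <<'E'
from h import *
from plant import *
def red(c,z):
    im=c["image"].astype(int); m=((im[...,0]>2*im[...,1]+20)&(im[...,0]>2*im[...,2]+20)).astype(np.uint8)
    n,l,st,ce=cv2.connectedComponentsWithStats(m)
    return m,[(st[i].tolist(),ce[i].round(1).tolist()) for i in range(1,n) if st[i][4]>30]
E
python3 - <<'E'
from k import *
c=read_camera("wrist");np.save("w6.npy",c,allow_pickle=True)
s=read_state();print(s["t"],s["tool_pos"],s["orientation"],s["q"],s["opening"],s["wrist_torque"])
m,o=red(c,.07);print(o)
t=np.load("top.npy",allow_pickle=True).item();m,o=red(t,.07);print(o)
print("pred axis px",proj(c,[[.52,.2115,.072],[.52,.2115,.045]]))
E
```

```text
24.35 [0.52079477 0.21220585 0.32240446] [-1.46018195e-01 -3.13752877e+00  2.30352751e-04] [ 2.95726342e-01  8.30770627e-02  1.69121072e+00  8.77767190e-05
  1.36798329e+00 -1.18207633e+00] 0.03266751165291976 [ 0.07032784 -0.11205418  0.0109668 ]
[([300, 178, 41, 65, 1697], [320.0, 206.8])]
[([353, 109, 32, 8, 223], [368.9, 112.3]), ([239, 182, 11, 15, 96], [243.5, 189.7])]
pred axis px [[317.89358588 213.73403141]
 [317.93409063 203.95828703]]
```

```bash
python3 - <<'E'
from k import *
c=np.load("w6.npy",allow_pickle=True).item();m,o=red(c,0)
im=c["image"].astype(int)[...,0]*m
for r in range(176,246,4): print(r,' '.join('%3d'%v for v in im[r,297:345:2]))
E
```

```text
176   0   0   0   0   0   0   0   0   0   0   0   0   0   0   0   0   0   0   0   0   0   0   0   0
180   0   0   0   0   0   0   0   0 108 114 114 114 113 114 113 110   0   0   0   0   0   0   0   0
184   0   0   0   0   0   0   0 130 168 201 209 208 207 205 201 185 141   0   0   0   0   0   0   0
188   0   0   0   0 139 206 228 220 196 220 232 231 229 227 223 205 182 220 210   0   0   0   0   0
192   0   0   0 206 228 229 228 214 195 221 231 230 228 227 222 202 184 222 227 226 207   0   0   0
196   0   0   0 228 229 228 228 215 197 221 230 229 227 226 221 199 189 223 227 227 227   0   0   0
200   0   0 228 228 228 228 228 215 199 222 230 229 227 225 219 197 188 224 226 226 226 225   0   0
204   0   0 228 228 228 228 227 211 199 222 229 228 226 224 219 195 189 224 226 226 226 225   0   0
208   0   0 227 228 227 227 227 211 201 223 229 227 225 224 217 193 195 226 225 225 226 225   0   0
212   0   0   0 227 227 227 227 211 202 223 228 226 225 223 216 192 198 225 225 225 225   0   0   0
216   0   0   0   0 226 227 226 212 203 223 228 226 224 222 214 190 198 225 225 224   0   0   0   0
220   0   0   0   0   0   0 224 209 203 223 227 225 223 221 212 188 198 223   0   0   0   0   0   0
224   0   0   0   0   0   0   0   0 203 223 226 224 222 220 210 185   0   0   0   0   0   0   0   0
228   0   0   0   0   0   0   0   0 204 222 226 223 221 219 209 183   0   0   0   0   0   0   0   0
232   0   0   0   0   0   0   0   0 204 222 225 223 221 218 207 179   0   0   0   0   0   0   0   0
236   0   0   0   0   0   0   0   0 205 222 224 222 220 218 205 178   0   0   0   0   0   0   0   0
240   0   0   0   0   0   0   0   0 203 220 222 220 218 216 203   0   0   0   0   0   0   0   0   0
244   0   0   0   0   0   0   0   0   0   0   0   0   0   0   0   0   0   0   0   0   0   0   0   0
```

Emit:
arm_command --pt "0 0.002 0.1 0 0 0" --pt "0 0.002 0.22 0 0 0" --pt "0 0.002 0.34 0 0 0" --pt "0 0.002 0.41 0 0 0" --pt "0 0.002 0.442 0 0 0"

```text
t: 24.98
tool_pos: [0.5201, 0.212, 0.233]
orientation: [-0.168, -3.135, 0.001]
force: [0.6, 0.9, -1.0]
opening: 0.0324
gripper_force: 0.0
```

Emit:
arm_command --pt "0 0 0 0 0 0" --pt "0 0 0 0 0 0" --pt "0 0 0 0 0 0" --pt "0 0 0 0 0 0" --pt "0 0 0 0 0 0" --fingers 1 --force 40

```text
t: 25.6
tool_pos: [0.521, 0.213, 0.2358]
orientation: [0.166, 3.135, 0.004]
force: [1.2, 5.2, -0.4]
opening: 0.0115
gripper_force: 40.0
```

```bash
cat > st.py <<'E'
from h import *
from plant import read_state,read_camera
L=[]
for i in range(4):
    s=read_state();L.append(np.r_[s["wrist_torque"],s["force"]]); 
    if i<3: read_camera("top")
x=R.from_rotvec(s["orientation"]).as_matrix()[:,0]
print("t",round(s["t"],2),"yaw",round(np.arctan2(x[1],x[0])%(2*np.pi),4),"Tq/F",np.round(np.mean(L,0),3),"sd",np.std(L,0)[2].round(3),s["tool_pos"].round(4),round(s["opening"],4),"q6",s["q"][5].round(3),"tau6",s["joint_torque"][5].round(3))
E
python3 st.py
```

```text
t 25.75 yaw 3.0357 Tq/F [ 0.812 -0.352 -0.237  1.159  5.074 -1.388] sd 0.009 [0.521  0.213  0.2358] 0.0117 q6 -1.169 tau6 -0.247
```

Emit:
arm_command --pt "0 0 0 0 0 0.03" --pt "0 0 0 0 0 0.065" --pt "0 0 0 0 0 0.1" --pt "0 0 0 0 0 0.14" --pt "0 0 0 0 0 0.16"

```text
t: 26.38
tool_pos: [0.5209, 0.2125, 0.2358]
orientation: [0.944, 2.995, 0.002]
force: [0.2, 0.5, 1.5]
opening: 0.0121
gripper_force: 40.1
```

```bash
python3 st.py
```

```text
t 26.52 yaw 2.5346 Tq/F [ 0.179  0.009  0.139 -0.571  1.49   2.406] sd 0.094 [0.5209 0.2125 0.2358] 0.0119 q6 -0.668 tau6 0.489
```

Emit:
arm_command --pt "0 0 0 0 0 0.008" --pt "0 0 0 0 0 0.016" --pt "0 0 0 0 0 0.024" --pt "0 0 0 0 0 0.032" --pt "0 0 0 0 0 0.04"

```text
t: 27.15
tool_pos: [0.5209, 0.2123, 0.2358]
orientation: [1.127, 2.931, 0.001]
force: [-1.6, 1.2, 7.3]
opening: 0.0118
gripper_force: 40.1
```

```bash
python3 st.py
```

```text
t 27.3 yaw 2.4078 Tq/F [ 0.116  0.332  0.219 -1.957  1.403  6.827] sd 0.044 [0.5209 0.2124 0.2358] 0.0117 q6 -0.541 tau6 0.306
```

Emit:
arm_command --pt "0 0 0 0 0 0.008" --pt "0 0 0 0 0 0.016" --pt "0 0 0 0 0 0.024" --pt "0 0 0 0 0 0.032" --pt "0 0 0 0 0 0.04"

```text
t: 27.92
tool_pos: [0.5208, 0.2123, 0.2358]
orientation: [1.309, 2.855, 0.001]
force: [-3.7, 0.0, 7.3]
opening: 0.0114
gripper_force: 40.1
```

```bash
python3 st.py
```

```text
t 28.07 yaw 2.2822 Tq/F [-0.013  0.472  0.209 -3.253  0.48   7.428] sd 0.034 [0.5208 0.2122 0.2358] 0.0119 q6 -0.416 tau6 0.308
```

Emit:
arm_command --pt "0 0 0 0 0 0.006" --pt "0 0 0 0 0 0.012" --pt "0 0 0 0 0 0.018" --pt "0 0 0 0 0 0.024" --pt "0 0 0 0 0 0.03"

```text
t: 28.7
tool_pos: [0.5207, 0.2122, 0.2357]
orientation: [1.442, 2.791, 0.0]
force: [-4.1, 0.6, 9.0]
opening: 0.0115
gripper_force: 40.1
```

```bash
python3 st.py
```

```text
t 28.85 yaw 2.188 Tq/F [-0.081  0.623  0.229 -3.486  0.946  8.538] sd 0.025 [0.5207 0.2122 0.2357] 0.0116 q6 -0.321 tau6 0.306
```

Emit:
arm_command --pt "0 0 0 0 0 0.006" --pt "0 0 0 0 0 0.012" --pt "0 0 0 0 0 0.018" --pt "0 0 0 0 0 0.024" --pt "0 0 0 0 0 0.03"

```text
t: 29.48
tool_pos: [0.5206, 0.2121, 0.2358]
orientation: [1.572, 2.72, 0.0]
force: [-4.0, -0.2, 9.8]
opening: 0.0116
gripper_force: 40.1
```

```bash
python3 st.py
```

```text
t 29.62 yaw 2.0938 Tq/F [-1.510e-01  7.280e-01  2.770e-01 -3.835e+00  6.000e-03  9.287e+00] sd 0.033 [0.5206 0.2121 0.2358] 0.0115 q6 -0.227 tau6 0.361
```

Emit:
arm_command --pt "0 0 0 0 0 0.006" --pt "0 0 0 0 0 0.012" --pt "0 0 0 0 0 0.018" --pt "0 0 0 0 0 0.024" --pt "0 0 0 0 0 0.03"

```text
t: 30.25
tool_pos: [0.5205, 0.2121, 0.2357]
orientation: [1.698, 2.643, -0.0]
force: [-5.6, -0.6, 9.5]
opening: 0.0117
gripper_force: 40.2
```

```bash
python3 st.py
```

```text
t 30.4 yaw 1.9996 Tq/F [-0.274  0.884  0.354 -5.719 -0.69   9.947] sd 0.042 [0.5206 0.2121 0.2358] 0.0115 q6 -0.133 tau6 0.437
```

Emit:
arm_command --pt "0 0 0 0 0 0.006" --pt "0 0 0 0 0 0.012" --pt "0 0 0 0 0 0.018" --pt "0 0 0 0 0 0.024" --pt "0 0 0 0 0 0.03"

```text
t: 31.02
tool_pos: [0.5205, 0.2121, 0.2357]
orientation: [-1.821, -2.56, 0.001]
force: [-5.4, -0.9, 10.0]
opening: 0.0115
gripper_force: 40.2
```

```bash
python3 st.py
```

```text
t 31.18 yaw 1.9056 Tq/F [-0.266  0.997  0.464 -5.371 -0.895 10.553] sd 0.023 [0.5205 0.2121 0.2358] 0.0117 q6 -0.039 tau6 0.524
```

Emit:
arm_command --pt "0 0 0 0 0 0.008" --pt "0 0 0 0 0 0.016" --pt "0 0 0 0 0 0.024" --pt "0 0 0 0 0 0.032" --pt "0 0 0 0 0 0.04"

```text
t: 31.8
tool_pos: [0.5203, 0.212, 0.2357]
orientation: [-1.978, -2.44, 0.001]
force: [-6.9, -2.3, 11.7]
opening: 0.0115
gripper_force: 40.4
```

```bash
python3 st.py
```

```text
t 31.95 yaw 1.78 Tq/F [-0.313  1.201  0.579 -7.082 -2.077 11.638] sd 0.017 [0.5204 0.212  0.2357] 0.0117 q6 0.087 tau6 0.656
```

Emit:
arm_command --pt "0 0 0 0 0 0" --pt "0 0 0 0 0 0" --pt "0 0 0 0 0 0" --pt "0 0 0 0 0 0" --pt "0 0 0 0 0 0" --fingers 0.3

```text
t: 32.58
tool_pos: [0.5206, 0.2121, 0.2347]
orientation: [-1.978, -2.441, 0.0]
force: [0.6, -0.7, -0.6]
opening: 0.0325
gripper_force: 0.0
```

Emit:
arm_command --pt "0 0 -0.05 0 0 0" --pt "0 0 -0.15 0 0 0" --pt "0 0 -0.3 0 0 0" --pt "0 0 -0.45 0 0 0" --pt "0 0 -0.6 0 0 0"

```text
t: 33.2
tool_pos: [0.5206, 0.2122, 0.3577]
orientation: [1.977, 2.44, 0.003]
force: [0.0, 0.8, 0.2]
opening: 0.0326
gripper_force: 0.0
```

```bash
cat > fin.py <<'E'
from k import *
c=read_camera("wrist");s=read_state();m,o=red(c,0);print(s["t"],s["tool_pos"],o)
np.save("w7.npy",c,allow_pickle=True)
ys,xs=np.nonzero(m);p=pix(c,np.c_[xs,ys],.072)
bx=cv2.minAreaRect((p[:,:2]*1e4).astype(np.float32));print("knob",bx)
im=c["image"].astype(int);om=((im[...,0]>180)&(im[...,1]>90)&(im[...,1]<190)&(im[...,2]<110)).astype(np.uint8)
n,l,st,ce=cv2.connectedComponentsWithStats(om)
for i in range(1,n):
    if st[i][4]>100: print("orange",st[i],pix(c,[ce[i]],.052).round(4))
E
python3 fin.py
```

```text
33.25 [0.52169891 0.21253352 0.36266   ] [([299, 170, 36, 56, 1284], [316.8, 195.3])]
knob ((5186.07275390625, 2150.09912109375), (424.4986877441406, 271.1770324707031), 82.73148345947266)
orange [125  39  28  41 985] [[0.3678 0.2873 0.052 ]]
orange [313  75  30  37 852] [[0.5116 0.2933 0.052 ]]
orange [314 176   8  51 302] [[0.5216 0.2077 0.052 ]]
orange [299 179  11  31 194] [[0.5099 0.2117 0.052 ]]
orange [324 178  11  30 233] [[0.5293 0.2175 0.052 ]]
```

```bash
python3 - <<'E'
from k import *
c=np.load("w7.npy",allow_pickle=True).item();m,o=red(c,0)
im=c["image"].astype(int)[...,0]*m
for r in range(168,230,4): print(r,' '.join('%3d'%v for v in im[r,295:341:2]))
# tray tabs: expected seat
print(c["T"][:3,3])
E
```

```text
168   0   0   0   0   0   0   0   0   0   0   0   0   0   0   0   0   0   0   0   0   0   0   0
172   0   0   0   0   0   0   0   0 141 144 148 152 148 128   0   0   0   0   0   0   0   0   0
176   0   0   0   0   0   0   0 205 222 226 229 234 231 203 190 173   0   0   0   0   0   0   0
180   0   0   0   0   0 236 222 209 229 235 238 240 237 212 219 244 243 228   0   0   0   0   0
184   0   0   0   0 243 243 226 207 227 235 238 241 238 216 214 243 244 244 242   0   0   0   0
188   0   0   0 243 244 244 229 203 226 236 238 241 239 219 205 241 244 244 244 242   0   0   0
192   0   0 237 243 244 244 239 200 223 235 239 241 240 223 205 239 244 244 244 244   0   0   0
196   0   0   0 243 244 244 241 205 219 235 239 241 239 226 204 238 244 244 244 244   0   0   0
200   0   0   0 243 244 244 241 207 215 235 239 241 239 230 203 229 244 244 244   0   0   0   0
204   0   0   0   0 240 244 244 224 209 234 240 241 239 232 208 220 244 244   0   0   0   0   0
208   0   0   0   0   0   0   0 225 207 231 240 240 239 233 212 214   0   0   0   0   0   0   0
212   0   0   0   0   0   0   0   0   0 229 240 240 238 234 215   0   0   0   0   0   0   0   0
216   0   0   0   0   0   0   0   0   0 226 240 240 238 235 219   0   0   0   0   0   0   0   0
220   0   0   0   0   0   0   0   0   0 222 239 239 237 235 223   0   0   0   0   0   0   0   0
224   0   0   0   0   0   0   0   0   0 217 238 237 235 232 223   0   0   0   0   0   0   0   0
228   0   0   0   0   0   0   0   0   0   0   0   0   0   0   0   0   0   0   0   0   0   0   0
[0.50740545 0.27589595 0.33759171]
```

```bash
python3 -c "
from plant import *
print(close_job())"
```

```text
the job is handed in; nothing more can be done
None
```

I handed the job in, though it returned no verdict: the top tray is seated flat in the fixture with both tabs in their pockets, the clamp is about 0.35 N m above free turning (the knob eased back slightly on release), and I saw no other trays or bystanders disturbed.

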